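# Flip the red stop down and register a batten for sawing

## Task

Set the pine batten up for sawing to length on the sawing board, only by pushing: flip the red stop down in front of the fence and leave the blue one folded back. The batten stands on its edge: tip it over flat onto the bed, then slide it until it lies snug along the fence with its left end against the lowered red stop. Do not pinch or lift anything, push gently, and leave the things lying around alone.

Things in the scene. Friction and masses are not known exactly. Their poses are not given: they have to be found in the camera images.
- sawing_board: Sawing board fixed to the bench: grey laminated bed (x -85 to 95 mm, y -170 to 170 mm), brown oak fence along its far side. Origin: on the bench, under the bed's middle; x points from the robot to the fence, y left along the fence, z up; turned up to 0.15 rad. Bed top z = 12 mm, fence front face x = 70 mm, fence 24 mm thick, top z = 52 mm. A dark saw kerf crosses it at y = -20 mm.
- carriage_red: Aluminium carriage of the red flip stop, fixed on the fence top; black knob on its left end (top 74 mm above the bench). Origin: on the stop's hinge pin, 68 mm above the bench, 8 mm behind the fence's front face; axes parallel to the board's, hinge along y. The red arm is 12 mm wide, centred at y = 0; its right side, which the batten's end meets when it is down, is at y = -6 mm.
- stop_red (a joint): Angle of the red arm (rad). 0: down on its end stop, bar level and pointing 50 mm to the robot, its 26 mm wide foot hanging before the fence to 6 mm above the bed. 2.5: folded back over the fence on the other end stop, as at the start (2.4 to 2.5). Free hinge: pushed from behind towards the robot the 60 g arm passes its balance at about 2.0 and falls down by itself.
- stop_red_elbow (a point): Outer corner of the red arm (where the bar turns into the foot), 50 mm from the hinge pin. Folded back it is the arm's rearmost point, about 41 mm behind the pin and 94 mm above the bench, and the place to push.
- carriage_blue: Carriage of the blue flip stop, the same as the red one, 60 to 80 mm to its left or right on the same fence (the two change places).
- stop_blue (a joint): Hinge angle of the blue stop arm (rad), as for the red one; it stays folded back (2.5).
- batten: Loose planed pale pine batten, 50 x 140 x 18 mm (own x, y, z), 50 to 110 g; origin its centre. It starts on its long edge on the bed, 50 mm high, 18 mm thick (own z level, own x down), within 0.1 rad of parallel to the fence, 75 to 115 mm in front of it, right of both stops. Flat, its centre is 21 mm above the bench. Pushed near its top edge it tips; pushed low it slides.
- tape_measure: Yellow tape measure, 36 x 83 x 63 mm, loose on the bench right of the board; bystander.
- wax_tin: Round yellow tin, 74 mm across, 34 mm high, loose on the bench behind the board; bystander.
- pencil_red: Red pencil, 162 mm long, 8 mm thick, lying loose on the bench behind the board; bystander. Origin at its left end; it runs to the right from there.
- offcut: Brown wooden offcut, 42 x 85 x 20 mm, loose on the bench right of the board; bystander.

How it is judged (in metres and radians):
On the way, in this order (a step that is already met when the one before it is completed fails the run):
1. the red stop is down before the batten is set against it (value of joint stop_red below 0.08 rad), for 0.2 s.
2. the batten lies flat, along the fence and against the red stop (height (world z) of batten below 0.024 m and x of batten in the frame of sawing_board above 0.042 m and y of batten in the frame of carriage_red above -0.079 m), for 0.2 s.
At the end, for the whole second after the job is handed in: Red stop down (within 0.08 rad), blue stop still folded back; batten flat on the bed, parallel to the fence within 0.03 rad and against it within 3 mm, its left end against the red stop within 3 mm, at rest (all of step 2 and value of joint stop_red below 0.08 rad and value of joint stop_blue above 2.2 rad and angle between the z axis of batten and the z axis of sawing_board, either way round below 0.06 rad and angle between the y axis of batten and the y axis of sawing_board, either way round below 0.03 rad and y of batten in the frame of carriage_red below -0.073 m and linear speed of batten below 0.01 m/s); the robot touches nothing.
It fails at once if the batten is lifted (its centre more than 20 mm above where it stood) (height (world z) of batten above 0.057 m).
It fails at once if the batten or the red stop is gripped hard or rammed (over 60 N from the fingers) (contact force between the fingers and batten above 60 N or contact force between the fingers and carriage_red above 60 N).
It fails at once if the blue stop is swung off its folded rest (value of joint stop_blue below 2.1 rad).
It fails at once if the tape measure, tin, pencil or offcut is moved by more than 20 mm (distance of any of tape_measure, wax_tin, pencil_red, offcut from where it was at the start of the episode above 0.02 m).
It also fails if it takes over 61 s, if anything falls off the work surface, if the arm or the gripper's body presses on something with over 40 N, if the wrist force passes 120 N, or if a joint passes its speed limit or range.

## Robot

A 6-joint arm with a two-finger parallel gripper is mounted at the origin on a cart in front of the work surface, level with it; the furniture and walls round the work are solid. World frame = base frame: x ahead of the robot, y to its left, z up, the work surface at z = 0. Lengths are in m, angles in degrees, forces in N, time in s.
With the tool pointing down it reaches from about 0.25 to 0.725 m from the base axis. Payload 9.7 kg.
Tool frame: the origin (TCP) lies midway between the tips of the shut fingers; the grasp point (between the pads) lies 19 mm behind it; z points along the fingers, y is the line along which they close (so a half turn about z gives the same grasp; the last joint's range is limited). The gripper opens to 85 mm and grips with 20 to 120 N. Pads are 22 mm wide; open, the fingers measure 114 mm over their backs; the gripper's body (76 mm by 85 mm) begins 54 mm behind the grasp point. The pads swing forward as they close: fully open they stand 13 mm farther back than shut.
Start: joints at [-76.891, 4.979, 10.078, 95.1, 0, 90], TCP at [0.125, -0.536, 0.231] pointing down, gripper open.
Joint ranges: [-179.16, 179.16], [-48.56, 103.87], [-65.8, 70.77], [-126.05, 130.52], [-82.76, 87.17], [-180, 180]. Speed limits (degrees/s): [127.2, 127.2, 147.25, 180, 180, 180].

## Interface

Orientations are given as [roll, pitch, yaw] about the fixed x, y, z axes, in that order (R = Rz(yaw) Ry(pitch) Rx(roll)).
In Python, from workcell import * gives the robot as it stands.
- The arm moves only by the tool servo_tool, never from a script. Its argument "moves" is a list of rows, each a list of 4 numbers: the shift along the world's x, y, z in cm, then the turn about the world's z in rad. A call has 1 to 20 rows; each row is the pose to reach, as a shift and turn from the pose commanded when the call began; what a row does not reach only later rows make up. A row lasts 1/12 s, in which the tool goes at most 41.7 mm and 7.16 degrees, less where a joint would pass 70% of its speed; a pose out of reach is approached as far as the arm can. A call with a gripper value outside its range is refused whole. "claw" is the closure, from 0 (fully open) to 1 (shut), set as the call begins (left out, the last holds). The fingers move at their own pace and stop on an object; "force" is the grip in N (left out, the last holds). Time passes only in rows, so rows that repeat a pose let the fingers close. It gives the time, the measured TCP pose, the force, the opening and the grip force at its end, in the units of the state.
- get_obs(): the state, without advancing time (a new reading comes with each control period).
- camera(name): name is "scene" or "side" or "wrist"; returns the picture (400x640x3 uint8, red, green, blue); there is no depth.
- get_calibration(name): a dict with "fx", "fy", "cx", "cy" (pixels), "rvec" (rotation vector, rad) and "tvec" (3), from world to camera coordinates, as OpenCV has them; the wrist camera has in their place "tool_from_camera" (4x4, takes a point from camera to tool coordinates, whose origin is the TCP and whose axes are the flange's). Camera axes: x right, y down, z forward; pixel columns grow to the right and rows downward; lengths in m; the calibration is good to about 2 mm. A picture is of the moment at which its call begins: read the wrist's pose just before it. get_calibration takes no time and is no camera call.
- job_done(): hands the job in; it is judged then, once.
The state is a dict: "time": time; "q": joint angles; "qd": joint speeds; "joint_efforts": joint torques, N m; "ee_pos": TCP position; "tcp_rot": TCP orientation; "wrist_force": force on the tool from outside, world axes, zero at the start; "torque": the same for the moment, N m; "opening": finger opening in m; "grasp_force": force on a finger pad.
Only numpy, scipy, OpenCV 4.12 (cv2) and the standard library are available. Lean on these libraries where they do the work, as an engineer would, in place of code of your own. Each camera call takes 0.05 s, during which the arm holds its last target. There are 200 camera calls.

## Working session

There is one attempt and no reset: what is moved stays moved. The work goes in short steps, Python scripts to look and compute and a tool call to move; the robot and the scene stay as the last step left them, time stands still between calls to the robot, and variables do not carry over. Pictures are saved under pics/ and viewed, at most 10 in all, crops included, and the job is handed in when it is done.

Besides the shell and the picture viewer there is one more tool, called after "Call:" as name(argument=value, ...) on one line, values as JSON. servo_tool: Moves the arm, as the interface text tells. Its arguments: {"type":"object","properties":{"moves":{"type":"array","items":{"type":"array","items":{"type":"number"}}},"claw":{"type":"number"},"force":{"type":"number"}},"required":["moves"]}

```bash
mkdir -p pics; cat > h.py <<'E'
from workcell import *
import numpy as np, cv2
def cal(n):
    c=get_calibration(n); K=np.array([[c['fx'],0,c['cx']],[0,c['fy'],c['cy']],[0,0,1.]])
    return K,np.array(c['rvec'],float),np.array(c['tvec'],float)
def ray(n,p):
    K,r,t=cal(n); R=cv2.Rodrigues(r)[0]; d=R.T@np.linalg.inv(K)@np.array([p[0],p[1],1.]); return -R.T@t.ravel(),d/np.linalg.norm(d)
def onz(n,p,z):
    o,d=ray(n,p); return o+d*(z-o[2])/d[2]
def proj(n,X):
    K,r,t=cal(n); return cv2.projectPoints(np.array(X,float).reshape(-1,3),r,t,K,None)[0].reshape(-1,2)
def tri(n1,p1,n2,p2):
    a,d=ray(n1,p1);b,e=ray(n2,p2); s=np.linalg.lstsq(np.c_[d,-e],b-a,rcond=None)[0]
    P,Q=a+s[0]*d,b+s[1]*e; return (P+Q)/2,np.linalg.norm(P-Q)
def snap(n,f):
    im=camera(n); cv2.imwrite('pics/'+f,cv2.cvtColor(im,cv2.COLOR_RGB2BGR)); return im
E
python3 - <<'E'
from h import *
snap('scene','s0.png'); snap('side','d0.png')
for n in('scene','side'):
    print(ray(n,(320,200)),get_calibration(n)['fx'])
print(get_obs())
E
```

```text
(array([0.26915544, 0.58875671, 0.70711209]), array([ 0.29429902, -0.57669005, -0.76211329])) 397.20803490613025
(array([0.24100471, 0.75411046, 0.50533283]), array([ 0.35507872, -0.79092604, -0.49835239])) 373.4567965571068
{'time': 0.1, 'q': array([-7.68905644e+01,  5.00846851e+00,  1.00396377e+01,  9.50972386e+01,
       -6.76890387e-04,  8.99996135e+01]), 'qd': array([ 0.05719257,  0.01217603, -0.03963332, -0.01578707, -0.08864928,
       -0.03454852]), 'joint_efforts': array([ 1.54184891e-03, -5.21559727e+01,  4.65653980e+01,  1.61211292e-02,
        6.56359362e-06,  7.20409247e-06]), 'ee_pos': array([ 0.12470147, -0.53548799,  0.23065472]), 'tcp_rot': array([-1.79933931e+02,  6.76444250e-04,  1.31098229e+01]), 'wrist_force': array([ 0.54248878, -0.03672364, -0.33349337]), 'torque': array([ 0.01579406,  0.0294611 , -0.06346229]), 'grasp_force': 0.0, 'opening': 0.08543979911368142}
```

View pics/s0.png

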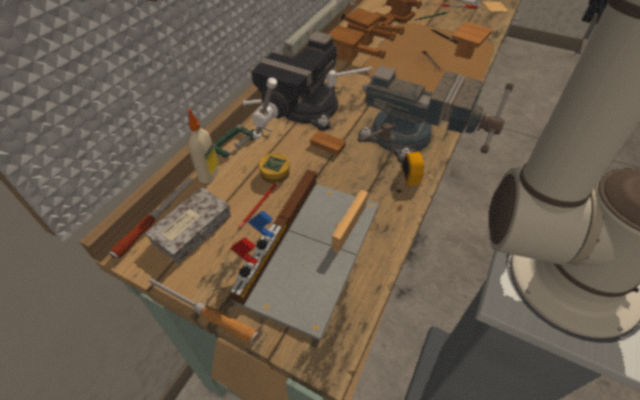

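View pics/d0.png

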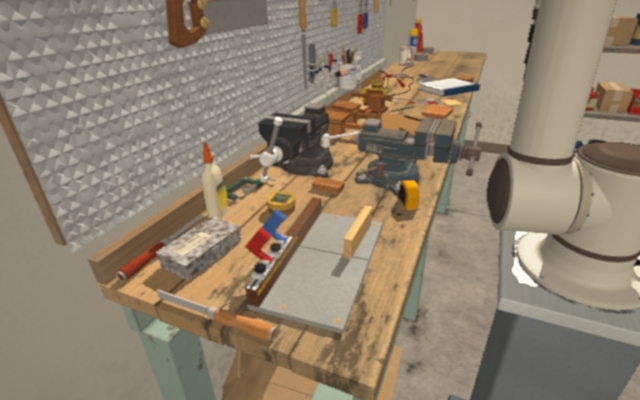

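The scene view shows the bed's corners near (242,300), (318,336), (378,190) and (318,180). The batten stands at about (350,218), the red stop is at (245,250) on the left and the blue one at (262,222) on the right. The side view agrees, with red at (258,245) and blue at (275,225).

```bash
python3 - <<'E'
from h import *
a=cv2.imread('pics/s0.png'); b=cv2.imread('pics/d0.png')
A=cv2.resize(a[150:345,220:390],None,fx=2.3,fy=3,interpolation=3); B=cv2.resize(b[190:335,235:395],None,fx=2.3,fy=3,interpolation=3)
A=cv2.resize(a[150:345,220:390],(400,459),interpolation=3);B=cv2.resize(b[170:340,235:395],(400,425),interpolation=3)
C=np.zeros((460,800,3),np.uint8);C[:459,:400]=A;C[:425,400:]=B
cv2.imwrite('pics/c0.png',C)
pts={'LN':(318,336),'RN':(378,190),'RF':(318,182)}
for k,p in pts.items(): print(k,onz('scene',p,.012))
for n,im in(('scene',a),('side',b)):
    h=cv2.cvtColor(im,cv2.COLOR_BGR2HSV)
    H,S,V=[h[...,i].astype(int) for i in range(3)]
    x,y=(340,218) if n=='scene' else (357,230)
    print(n,'batten',h[y-6:y+7:3,x-4:x+16:3].reshape(-1,3)[:8].tolist())
    for nm,m in(('red',((H<6)|(H>174))&(S>190)&(V>90)),('blue',(H>100)&(H<125)&(S>140)&(V>80)),('bat',(H>10)&(H<22)&(S>80)&(V>185))):
        m=m.astype(np.uint8); m[:170]=0;m[345:]=0;m[:,:225]=0;m[:,395:]=0
        c,l,s,ce=cv2.connectedComponentsWithStats(m)
        for i in range(1,c):
            if s[i,4]>25: print(n,nm,s[i],ce[i].round(1), cv2.minAreaRect(np.argwhere(l==i)[:,::-1].astype(np.float32)))
E
```

```text
LN [0.39449698 0.34579908 0.012     ]
RN [ 0.43144212 -0.02789348  0.012     ]
RF [0.56782003 0.01493817 0.012     ]
scene batten [[19, 41, 136], [21, 28, 129], [17, 35, 131], [16, 61, 139], [16, 138, 191], [16, 143, 204], [16, 143, 202], [19, 37, 132]]
scene red [239 239  15  11  86] [246.6 243.7] ((246.20689392089844, 243.48275756835938), (14.484235763549805, 8.170595169067383), 21.801406860351562)
scene red [243 253  13  10  55] [248.5 257.8] ((248.6923065185547, 257.9615173339844), (13.867505073547363, 4.714951515197754), 33.690067291259766)
scene blue [260 212  11  10  50] [264.8 216.7] ((264.5000305175781, 217.00003051757812), (10.60660171508789, 4.949747562408447), 45.0)
scene blue [261 227  11   9  42] [265.3 231.5] ((265.3399963378906, 231.88002014160156), (12.80000114440918, 3.799999952316284), 36.869895935058594)
scene bat [334 191  32  47 344] [349.9 214.1] ((349.88720703125, 213.53866577148438), (7.08252477645874, 53.179996490478516), 31.263729095458984)
side batten [[17, 118, 237], [20, 124, 248], [21, 122, 251], [16, 139, 182], [16, 130, 151], [16, 136, 148], [19, 47, 
[... 1915 characters left out ...]
92. ] ((239.52999877929688, 291.7099304199219), (4.38406229019165, 9.333809852600098), 81.8698959350586)
side bat [237 316  38  15 240] [256.4 322.5] ((255.19998168945312, 321.9000244140625), (38.2635612487793, 7.905694484710693), 18.434947967529297)
side bat [365 325  12  20  98] [371. 334.] ((370.6432189941406, 335.15948486328125), (6.763975620269775, 20.218402862548828), 17.10272979736328)
side bat [286 330   9  15  27] [289.9 336.9] ((289.955078125, 336.9719543457031), (2.2259955406188965, 16.111968994140625), 32.00538635253906)
side bat [303 333  14  12 118] [308.9 339. ] ((309.5, 338.5), (11.0, 13.0), 90.0)
side bat [322 338   9   5  32] [326.2 339.9] ((326.0, 340.0), (4.0, 8.0), 90.0)
```

View pics/c0.png

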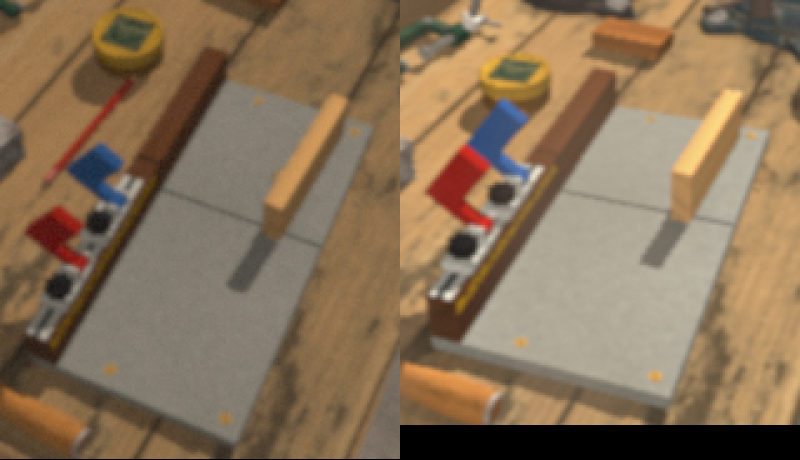

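The enlarged crops confirm the red arm is left of the blue one and both are folded back. The batten stands right of the kerf. In crop pixels the bed corners are (235,442), (371,127), (228,80), (60,355) in the scene view and (668,397), (769,130), (617,108), (465,343) in the side view.

```bash
python3 - <<'E'
from h import *
S=lambda u,v:(220+u/2.353,150+v/2.353)
D=lambda u,v:(235+(u-400)/2.5,170+v/2.5)
B={'LN':((235,442),(668,397)),'RN':((371,127),(769,130)),'RF':((228,80),(617,108)),'LF':((60,355),(465,343))}
loc={'LN':(-.085,.17),'RN':(-.085,-.17),'RF':(.07,-.17),'LF':(.07,.17)}
P=[];L=[]
for k,(s,d) in B.items():
    a=onz('scene',S(*s),.012)[:2];b=onz('side',D(*d),.012)[:2]; print(k,a.round(4),b.round(4)); P+=[a,b];L+=[loc[k]]*2
P=np.array(P);L=np.array(L);pc,lc=P.mean(0),L.mean(0)
U,_,Vt=np.linalg.svd((L-lc).T@(P-pc)); R=(U@Vt).T; t=pc-R@lc
print('board',t,np.degrees(np.arctan2(R[1,0],R[0,0])),'res',np.abs((L@R.T+t-P)).max(0))
toB=lambda X:np.r_[R.T@(X[:2]-t),X[2]]
for n,F,pts in(('scene',S,[(329,95),(347,98),(264,207),(280,212)]),('side',D,[(727,90),(742,95),(672,172),(691,182)])):
    print(n,[toB(onz(n,F(*p),.062)).round(3).tolist() for p in pts])
for nm,s,d in(('redknob',(59,285),(463,245)),('blueknob',(99,222),(503,192))):
    X,g=tri('scene',S(*s),'side',D(*d)); print(nm,X.round(4),toB(X).round(4),g, toB(onz('scene',S(*s),.074)).round(4),toB(onz('side',D(*d),.074)).round(4))
for nm,s in(('pencilL',(45,185)),('pencilR',(130,82)),('tin',(128,45)),('redfoot..',(30,230)),('blu',(72,165))):
    print(nm,onz('scene',S(*s),.004).round(3),toB(onz('scene',S(*s),.094 if nm[-2:] in('..','lu') else .004)).round(3))
np.savez('b.npz',R=R,t=t)
E
```

```text
LN [0.39   0.3472] [0.388  0.3495]
RN [0.416  0.0122] [0.411  0.0131]
RF [0.5671 0.0219] [0.562  0.0301]
LF [0.5468 0.3501] [0.5379 0.3592]
board [0.48483784 0.18593155] 3.9677680811028693 res [0.00501579 0.01025121]
scene [[-0.041, -0.148, 0.062], [-0.057, -0.151, 0.062], [-0.034, -0.007, 0.062], [-0.048, -0.008, 0.062]]
side [[-0.048, -0.146, 0.062], [-0.063, -0.141, 0.062], [-0.036, -0.007, 0.062], [-0.054, 0.001, 0.062]]
redknob [0.5599 0.3183 0.0626] [0.0841 0.1268 0.0626] 0.0021838254980116128 [0.0804 0.1322 0.074 ] [0.0756 0.1384 0.074 ]
blueknob [0.5627 0.255  0.0654] [0.0824 0.0635 0.0654] 0.0031829179141118777 [0.0804 0.0686 0.074 ] [0.0752 0.0735 0.074 ]
pencilL [0.659 0.212 0.004] [0.176 0.014 0.004]
pencilR [0.658 0.064 0.004] [ 0.164 -0.133  0.004]
tin [0.688 0.02  0.004] [ 0.191 -0.179  0.004]
redfoot.. [0.643 0.26  0.004] [0.118 0.108 0.094]
blu [0.65  0.181 0.004] [0.12  0.039 0.094]
```

Call:
servo_tool(moves=[[0,0,4,0.1],[0,0,8,0.1],[0,0,12,0.1],[0,0,12,0.1]], claw=1)

```text
time: 0.43
ee_pos: [0.1249, -0.5363, 0.3595]
tcp_rot: [179.4, 0.1, 18.8]
wrist_force: [-0.5, 0.5, 1.2]
opening: 0.0386
grasp_force: 0.0
```

```bash
python3 - <<'E'
from h import *
o=get_obs(); print(o['q'].round(1),o['tcp_rot'].round(1),o['ee_pos'].round(3)); c=get_calibration('wrist'); print(c)
for p in((440,70),(380,140),(505,90),(370,70)): print(p,onz('scene',p,.1).round(2))
E
```

```text
[-76.9   9.9  30.4 109.8   0.   84.3] [1.794e+02 1.000e-01 1.880e+01] [ 0.125 -0.536  0.359]
{'fx': 347.9467451381774, 'fy': 347.9467451381774, 'cx': 315.47669856327497, 'cy': 200.09937927327934, 'tool_from_camera': array([[ 2.34106607e-04, -9.64016928e-01, -2.65840757e-01,
         6.83650433e-02],
       [ 9.99999354e-01, -7.01025985e-05,  1.13483933e-03,
         1.10909090e-03],
       [-1.11264046e-03, -2.65840851e-01,  9.64016288e-01,
        -1.42657721e-01],
       [ 0.00000000e+00,  0.00000000e+00,  0.00000000e+00,
         1.00000000e+00]])}
(440, 70) [ 0.43 -0.45  0.1 ]
(380, 140) [ 0.46 -0.1   0.1 ]
(505, 90) [ 0.25 -0.43  0.1 ]
(370, 70) [ 0.6  -0.36  0.1 ]
```

Call:
servo_tool(moves=[[2,4,0,0.12],[4,8,0,0.24],[6,12,0,0.36],[8,16,0,0.48],[9,20,0,0.6],[11,24,0,0.72],[13,28,0,0.84],[15,32,0,0.96],[17,36,0,1.08],[19,40,0,1.2],[21,44,0,1.32],[22,48,0,1.44],[24,52,0,1.56],[26,56,0,1.68],[28,60,0,1.8],[29,63,-1,1.92],[30,66,-2,2.04],[31,69,-3,2.16],[33,72,-5,2.28],[34.5,73.6,-6,2.4]])

```text
time: 2.1
ee_pos: [0.4698, 0.2033, 0.2899]
tcp_rot: [180.0, -0.0, 156.8]
wrist_force: [0.3, -1.2, 0.2]
opening: 0.0001
grasp_force: 0.0
```

Call:
servo_tool(moves=[[0,0,0,0.12],[0,0,0,0.24],[0,0,0,0.36],[0,0,0,0.49],[0,0,0,0.49],[0,0,0,0.49]])

```text
time: 2.6
ee_pos: [0.4697, 0.2003, 0.291]
tcp_rot: [-180.0, -0.0, -175.8]
wrist_force: [-0.6, 0.8, 0.3]
opening: -0.0001
grasp_force: 0.0
```

```bash
cat >> h.py <<'E'
from scipy.spatial.transform import Rotation as Ro
_b=np.load('b.npz') if __import__('os').path.exists('b.npz') else None
def wpose(o):
    c=get_calibration('wrist'); K=np.array([[c['fx'],0,c['cx']],[0,c['fy'],c['cy']],[0,0,1.]])
    T=np.eye(4);T[:3,:3]=Ro.from_euler('xyz',o['tcp_rot'],degrees=True).as_matrix();T[:3,3]=o['ee_pos']
    return K,T@np.array(c['tool_from_camera'])
def wz(o,p,z):
    K,T=wpose(o); d=T[:3,:3]@np.linalg.inv(K)@np.array([p[0],p[1],1.]); s=T[:3,3]; return s+d*(z-s[2])/d[2]
def wproj(o,X):
    K,T=wpose(o); c=(np.array(X,float).reshape(-1,3)-T[:3,3])@T[:3,:3]; return (c/c[:,2:])[:,:2]*K[0,0]+[K[0,2],K[1,2]]
E
python3 - <<'E'
from h import *
import pickle
o=get_obs(); im=snap('wrist','w1.png'); pickle.dump(o,open('o1.pkl','wb')); print(o['ee_pos'],o['tcp_rot'],o['q'].round(1),o['time'],o['wrist_force'])
E
```

```text
[0.46969725 0.20033363 0.29100878] [-1.79991666e+02 -2.51489885e-02 -1.75772627e+02] [ 23.1   1.4  13.  101.7   0.   18.9] 2.6 [-0.6246513   0.82703296  0.33745895]
```

View pics/w1.png

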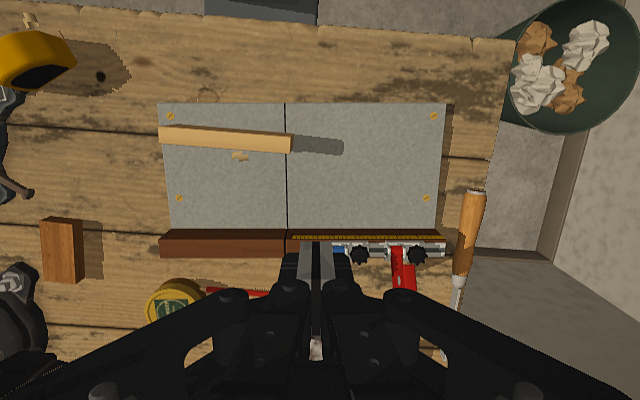

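The wrist view has image right as world +y and image down as +x. The bed's near corners are at (157,103) and (446,103), and the fence base runs along row 229. The batten top spans (158,127) to (292,153), the red arm is at (398,265), and the blue hinge is just visible at (340,248).

```bash
python3 - <<'E'
from h import *
import pickle
o=pickle.load(open('o1.pkl','rb')); im=cv2.imread('pics/w1.png'); h=cv2.cvtColor(im,cv2.COLOR_BGR2HSV).astype(int); g=im.astype(float).sum(2)
H,S,V=h[...,0],h[...,1],h[...,2]
bed=(S<50)&(V>85)
near=[];fr=[]
for u in list(range(175,275,6))+list(range(300,436,6)):
    c=bed[90:215,u]; v=90+np.argmax(np.convolve(c,np.ones(5),'valid')==5); near.append(wz(o,(u,v-.5),.012)[:2])
for u in range(180,280,5):
    c=S[200:240,u]; fr.append(200+np.argmax(c>90))
print('fence rows',fr); 
F=np.array([wz(o,(u,v-.5),.012)[:2] for u,v in zip(range(180,280,5),fr)])
Lf=[];Rt=[]
for v in range(110,226,5):
    c=np.where(bed[v,400:470])[0]; Lf.append(wz(o,(400+c.max()+.5,v),.012)[:2])
    if v>155: c=np.where(bed[v,150:250])[0]; Rt.append(wz(o,(150+c.min()-.5,v),.012)[:2])
def line(P):
    P=np.array(P); x=cv2.fitLine(P.astype(np.float32),cv2.DIST_HUBER,0,1e-4,1e-4).ravel(); d=x[:2]*(1 if x[np.argmax(abs(x[:2]))]>0 else -1); return x[2:],d
res={}
for n,P in(('near',near),('fence',F),('left',Lf),('right',Rt)):
    c,d=line(P); res[n]=(c,d); print(n,c.round(4),d.round(4), 'yaw',np.degrees(np.arctan2(-d[0],d[1]) if n in('near','fence') else np.arctan2(d[1],d[0])).round(2))
def X(a,b):
    (c,d),(e,f)=res[a],res[b]; s=np.linalg.solve(np.c_[d,-f],e-c); return c+s[0]*d
P=np.array([X('near','left'),X('near','right'),X('fence','left'),X('fence','right')]);L=np.array([(-.085,.17),(-.085,-.17),(.07,.17),(.07,-.17)])
pc,lc=P.mean(0),L.mean(0);U,_,Vt=np.linalg.svd((L-lc).T@(P-pc)); R=(U@Vt).T; t=pc-R@lc
print(P.round(4),'board',t,np.degrees(np.arctan2(R[1,0],R[0,0])),'res',(L@R.T+t-P).round(4)); np.savez('b.npz',R=R,t=t)
toB=lambda X:np.r_[R.T@(X[:2]-t),X[2]]
m=((H>9)&(H<23)&(S>70)&(V>140)).astype(np.uint8); m[:110]=0;m[170:]=0;m[:,:140]=0;m[:,310:]=0
cs=max(cv2.findContours(m,0,2)[0],key=cv2.contourArea); r=cv2.minAreaRect(cs); bx=cv2.boxPoints(r); print('batten',r)
for p in bx: print(p,toB(wz(o,p,.062)).round(4))
red=((H<6)|(H>174))&(S>170)&(V>90)
for v in range(242,300,4):
    c=np.where(red[v,380:440])[0]
    if len(c): print(v,380+c.min(),380+c.max(),[toB(wz(o,(380+q,v),.074))[1].round(4) for q in(c.min()-.5,c.max()+.5)])
bl=(H>100)&(H<125)&(S>140)&(V>80); q=np.argwhere(bl[235:275,300:390])+[235,300]; print('blue',q.min(0),q.max(0),[toB(wz(o,p[::-1],.074)).round(4) for p in (q.min(0),q.max(0))])
E
```

```text
fence rows [np.int64(200), np.int64(229), np.int64(229), np.int64(229), np.int64(229), np.int64(229), np.int64(229), np.int64(229), np.int64(229), np.int64(229), np.int64(229), np.int64(229), np.int64(229), np.int64(229), np.int64(229), np.int64(229), np.int64(229), np.int64(229), np.int64(229), np.int64(229)]
near [0.4028 0.1862] [-0.0739  0.9973] yaw 4.24
fence [0.566  0.0959] [-0.0744  0.9972] yaw 4.27
left [0.4587 0.351 ] [0.997  0.0775] yaw 4.44
right [0.5263 0.0174] [0.997  0.0777] yaw 4.46
[[0.391  0.3457]
 [0.416  0.0088]
 [0.5465 0.3578]
 [0.5716 0.0209]] board [0.48873827 0.18387794] 4.28765768186279 res [[ 0.0003  0.0013]
 [ 0.0007 -0.0008]
 [-0.0006  0.0008]
 [-0.0004 -0.0013]]
batten ((213.21868896484375, 139.7779541015625), (153.50535583496094, 33.02726745605469), 9.984960556030273)
[134.76526 142.73334] [-0.0444 -0.175   0.062 ]
[140.49185 110.20633] [-0.0778 -0.1644  0.062 ]
[291.67212 136.82257] [-0.0504 -0.0085  0.062 ]
[285.94553 169.34958] [-0.0157 -0.0153  0.062 ]
246 390 400 [np.float64(0.0989), np.float64(0.1112)]
250 391 402 [np.float64(0.1003), np.float64(0.1137)]
254 392 402 [np.float64(0.1017), np.float64(0.114)]
258 393 401 [np.float64(0.1031), np.float64(0.1132)]
262 393 402 [np.float64(0.1034), np.float64(0.1147)]
266 393 413 [np.float64(0.1037), np.float64(0.1274)]
270 394 414 [np.float64(0.1051), np.float64(0.1289)]
274 394 414 [np.float64(0.1054), np.float64(0.1293)]
278 392 415 [np.float64(0.1034), np.float64(0.1308)]
282 393 415 [np.float64(0.1048), np.float64(0.1312)]
286 393 416 [np.float64(0.1051), np.float64(0.1327)]
290 413 415 [np.float64(0.1285), np.float64(0.132)]
blue [246 333] [252 343] [array([0.0685, 0.0361, 0.074 ]), array([0.0758, 0.0473, 0.074 ])]
```

```bash
python3 - <<'E'
from h import *
import pickle
o=pickle.load(open('o1.pkl','rb')); R,t=_b['R'],_b['t']; toB=lambda X:np.r_[R.T@(X[:2]-t),X[2]].round(4)
for p in((158,127),(290,137),(292,153),(160,141)): print(p,toB(wz(o,p,.062)))
print('bottle',toB(onz('scene',(208,183),0)),'block top',[toB(onz('scene',p,.06)) for p in((230,205),(185,195),(180,255))])
W=lambda x,y:(t+R@[x,y]).round(4)
print('behind',W(.145,.113),W(.119,.113))
E
```

```text
Traceback (most recent call last):
NameError: name '_b' is not defined
```

Call:
servo_tool(moves=[[3,2,0,0],[6,4,0,0],[9,6,0,0],[12,8.5,0,0],[15.5,10.7,0,0],[15.5,10.7,0,0],[15.5,10.7,-3,0],[15.5,10.7,-6,0],[15.5,10.7,-8,0],[15.5,10.7,-10,0],[15.5,10.7,-10,0]], claw=1)

```text
time: 3.57
ee_pos: [0.6235, 0.3066, 0.1862]
tcp_rot: [-179.9, -0.4, -175.8]
wrist_force: [-0.7, 0.5, -0.9]
opening: -0.0002
grasp_force: 0.0
```

```bash
sed -i 's/^_b=.*/B_=np.load("b.npz"); R_,t_=B_["R"],B_["t"]\ntoB=lambda X:np.r_[R_.T@(np.asarray(X)[:2]-t_),X[2]].round(4)\nW=lambda x,y:(t_+R_@[x,y]).round(4)/' h.py; python3 - <<'E'
from h import *
import pickle
o=pickle.load(open('o1.pkl','rb'))
for p in((158,127),(290,137),(292,153),(160,141)): print(p,toB(wz(o,p,.062)))
print('bottle',toB(onz('scene',(208,183),0)),'block top',[toB(onz('scene',p,.06)) for p in((230,205),(185,195),(180,255))])
o=get_obs();print(toB(o['ee_pos']))
snap('side','d2.png'); snap('scene','s2.png')
a=cv2.imread('pics/s2.png');b=cv2.imread('pics/d2.png')
C=np.zeros((400,800,3),np.uint8);C[:,:400]=cv2.resize(a[190:310,190:310],(400,400),interpolation=3);C[:,400:]=cv2.resize(b[180:300,200:320],(400,400),interpolation=3);cv2.imwrite('pics/c2.png',C)
E
```

```text
(158, 127) [-0.0607 -0.1484  0.062 ]
(290, 137) [-0.0502 -0.0102  0.062 ]
(292, 153) [-0.0334 -0.0084  0.062 ]
(160, 141) [-0.0462 -0.148   0.062 ]
bottle [ 0.3143 -0.0753  0.    ] block top [array([0.1932, 0.0019, 0.06  ]), array([0.2974, 0.0165, 0.06  ]), array([0.2153, 0.147 , 0.06  ])]
[0.1435 0.1123 0.1862]
```

View pics/c2.png

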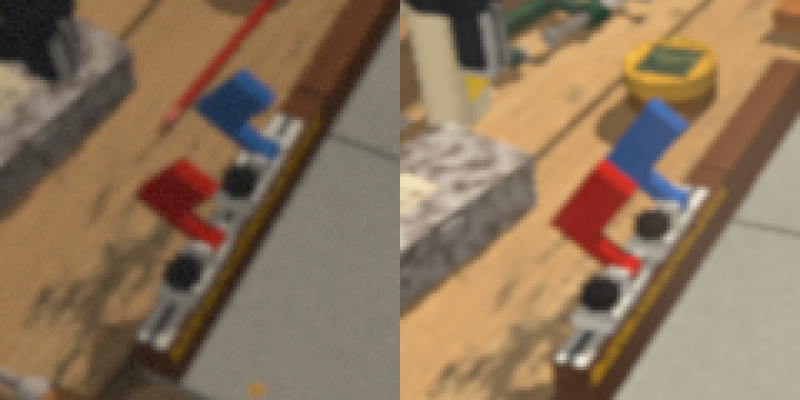

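The crops show both stops folded back; the fingertips, at (60,70) in the left crop, hang above and behind the red arm. I descend behind it and then push towards the robot.

Call:
servo_tool(moves=[[0.2,0.1,-2,0],[0.2,0.1,-4,0],[0.2,0.1,-6,0],[0.2,0.1,-8,0],[0.2,0.1,-9,0],[0.2,0.1,-10,0],[0.2,0.1,-10,0],[0.2,0.1,-10,0]])

```text
time: 4.33
ee_pos: [0.6271, 0.3085, 0.0923]
tcp_rot: [180.0, 0.0, -175.6]
wrist_force: [0.4, 1.1, -0.1]
opening: 0.0001
grasp_force: 0.0
```

Call:
servo_tool(moves=[[-0.4,0,0,0],[-0.8,0,0,0],[-1.2,-0.1,0,0],[-1.5,-0.1,0,0],[-1.8,-0.1,0,0],[-1.8,-0.1,0,0]])

```text
time: 4.83
ee_pos: [0.6088, 0.3074, 0.0922]
tcp_rot: [180.0, 0.1, -175.6]
wrist_force: [0.2, 0.2, 0.7]
opening: -0.0004
grasp_force: 0.4
```

```bash
python3 - <<'E'
from h import *
o=get_obs();print(toB(o['ee_pos']),o['ee_pos'],o['wrist_force'],proj('side',o['ee_pos']))
b=cv2.cvtColor(camera('side'),cv2.COLOR_RGB2BGR)
cv2.imwrite('pics/c3.png',cv2.resize(b[160:300,190:330],(560,560),interpolation=3))
E
```

```text
[0.129  0.1142 0.0922] [0.60879352 0.30742965 0.092153  ] [0.21693656 0.17326348 0.74584323] [[238.30640532 245.37246338]]
```

View pics/c3.png

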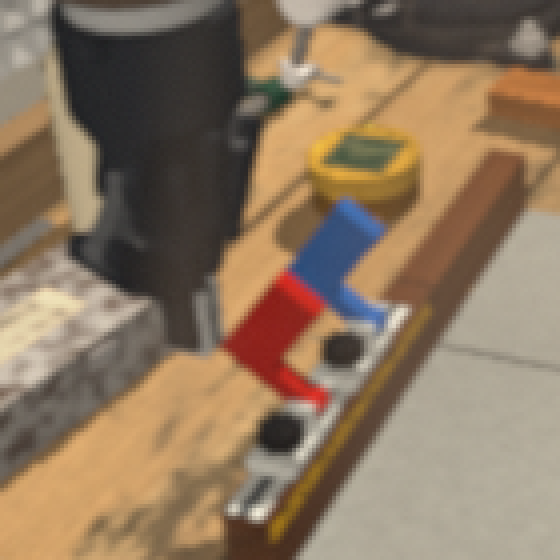

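The shut fingers, at about (205,330) in the crop, stand just behind the red elbow at (228,347). Their tips are level with it, so I go 10 mm lower and push on.

Call:
servo_tool(moves=[[0.3,0,-0.5,0],[0.3,0,-1,0],[0,0,-1,0],[-0.4,0,-1,0],[-0.8,-0.1,-1,0],[-1.2,-0.1,-1,0],[-1.6,-0.1,-1,0],[-1.6,-0.1,-1,0]])

```text
time: 5.55
ee_pos: [0.5917, 0.3062, 0.0809]
tcp_rot: [-180.0, -0.1, -175.6]
wrist_force: [-0.5, -0.2, -0.8]
opening: 0.0001
grasp_force: 0.0
```

Call:
servo_tool(moves=[[-0.3,0,0,0],[-0.6,0,0,0],[-0.9,-0.1,0,0],[-1.2,-0.1,0,0],[-1.5,-0.1,0,0],[-1.5,-0.1,0,0],[-1.5,-0.1,0,0]])

```text
time: 6.13
ee_pos: [0.5776, 0.3054, 0.0814]
tcp_rot: [180.0, 0.0, -175.6]
wrist_force: [-0.2, 0.7, 0.0]
opening: 0.0001
grasp_force: 0.0
```

```bash
python3 - <<'E'
from h import *
o=get_obs();print(toB(o['ee_pos']),o['ee_pos'],o['wrist_force'])
b=cv2.cvtColor(camera('side'),cv2.COLOR_RGB2BGR)
cv2.imwrite('pics/c4.png',cv2.resize(b[160:300,190:330],(560,560),interpolation=3))
h=cv2.cvtColor(b,cv2.COLOR_BGR2HSV).astype(int);H,S,V=h[...,0],h[...,1],h[...,2]
for nm,m in(('red',((H<6)|(H>174))&(S>170)&(V>60)),('blue',(H>100)&(H<125)&(S>140)&(V>60))):
    q=np.argwhere(m[200:300,235:330])[:,::-1]+[235,200]; print(nm,len(q),q.min(0),q.max(0),q.mean(0))
X=lambda x,y,z:np.r_[W(x,y),z]
print('expect elbow folded/down, foot tip down',proj('side',[X(.119,.113,.094),X(.028,.113,.068),X(.028,.113,.018)]).round(0))
E
```

```text
[0.0977 0.1145 0.0814] [0.57758312 0.30538874 0.08135436] [-0.18589645  0.69721386  0.03342808]
red 291 [261 233] [295 260] [275.20962199 247.26116838]
blue 162 [265 211] [284 238] [273.09876543 223.75308642]
expect elbow folded/down, foot tip down [[243. 245.]
 [290. 266.]
 [291. 287.]]
```

Call:
servo_tool(moves=[[0,0,0,0],[0,0,0,0],[0,0,0,0],[0,0,0,0]])

```text
time: 6.52
ee_pos: [0.5778, 0.3053, 0.0813]
tcp_rot: [-180.0, -0.0, -175.6]
wrist_force: [-0.4, 0.2, 0.3]
opening: -0.0001
grasp_force: 0.0
```

```bash
python3 - <<'E'
from h import *
b=cv2.cvtColor(camera('side'),cv2.COLOR_RGB2BGR)
a=cv2.imread('pics/c4.png'); C=np.hstack([cv2.resize(a,(400,400)),cv2.resize(b[160:300,190:330],(400,400),interpolation=3)])
cv2.imwrite('pics/c5.png',C)
E
```

```text
(no output)
```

View pics/c5.png

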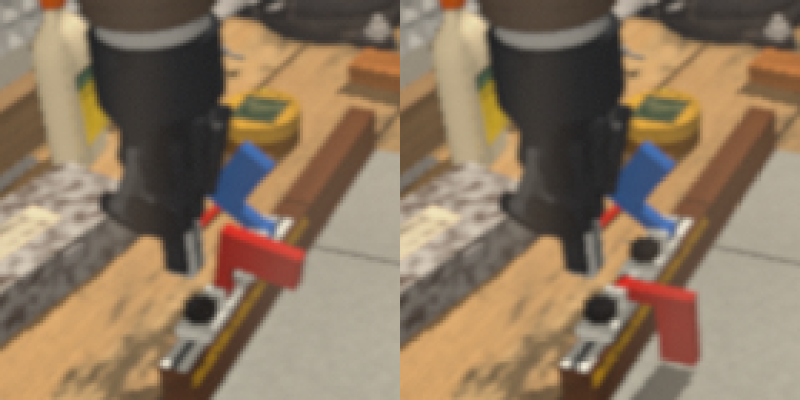

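Left is mid-fall, and on the right the red stop is down at (670,320), with the blue one still folded at (645,185). Next I work out the moves to the batten.

```bash
python3 - <<'E'
from h import *
o=get_obs();print(o['ee_pos'].round(4),o['time'])
print(((W(-.100,-.079)-o['ee_pos'][:2])*100).round(2))
E
```

```text
[0.5778 0.3053 0.0812] 6.5667
[-18.29 -20.77]
```

Call:
servo_tool(moves=[[0.8,0,2,0],[0.8,0,5,0],[0.8,0,9,0],[0.8,0,12,0],[0.8,0,12,0]])

```text
time: 6.98
ee_pos: [0.5873, 0.3061, 0.209]
tcp_rot: [179.8, 0.5, -175.6]
wrist_force: [0.4, 1.1, 1.0]
opening: 0.0001
grasp_force: 0.0
```

Call:
servo_tool(moves=[[-3,-3,0,-0.02],[-6,-6,0,-0.04],[-9,-9,0,-0.06],[-12,-12.5,0,-0.085],[-15,-16,0,-0.085],[-18,-19,0,-0.085],[-19.2,-20.8,0,-0.085],[-19.2,-20.8,0,-0.085],[-19.2,-20.8,-3,-0.085],[-19.2,-20.8,-6,-0.085],[-19.2,-20.8,-9,-0.085],[-19.2,-20.8,-9,-0.085],[-19.2,-20.8,-9,-0.085],[-19.2,-20.8,-9,-0.085]], claw=0)

```text
time: 8.15
ee_pos: [0.3944, 0.0976, 0.113]
tcp_rot: [180.0, 0.1, 179.6]
wrist_force: [0.3, 0.1, 0.3]
opening: 0.0854
grasp_force: 0.0
```

```bash
python3 - <<'E'
from h import *
o=get_obs();print(toB(o['ee_pos']),o['ee_pos'].round(4),o['tcp_rot'].round(2),o['opening'])
im=snap('wrist','w2.png'); im=cv2.imread('pics/w2.png')
cv2.imwrite('pics/w2c.png',im)
X=lambda x,y,z:np.r_[W(x,y),z]
print(wproj(o,[X(-.0607,-.1484,.062),X(-.0502,-.0102,.062),X(-.0334,-.0084,.062),X(-.0462,-.148,.062)]).round(0))
E
```

```text
[-0.1005 -0.079   0.113 ] [0.3944 0.0976 0.113 ] [1.7998e+02 9.0000e-02 1.7956e+02] 0.08537705356323023
[[211. 289.]
 [434. 288.]
 [437. 312.]
 [215. 310.]]
```

View pics/w2c.png

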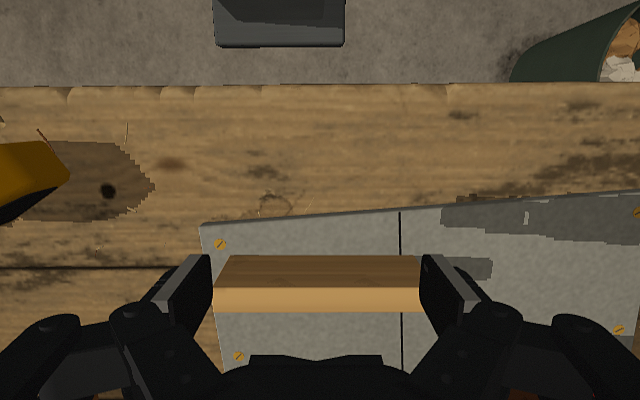

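The batten's near top edge is level along row 287, between the open fingers at columns 213 and 421. It is parallel to the tool and within 5 mm of centred, so I go down and tip it.

Call:
servo_tool(moves=[[0,0,-2,0],[0,0,-4,0],[0,0,-6,0],[0,0,-7,0],[0,0,-7,0],[0,0,-7,0],[1,0,-7,0],[2,0,-7,0],[2,0,-7,0]])

```text
time: 8.95
ee_pos: [0.4165, 0.0976, 0.0425]
tcp_rot: [180.0, 0.2, 179.5]
wrist_force: [-0.4, -0.2, -0.6]
opening: 0.0855
grasp_force: 0.0
```

Call:
servo_tool(moves=[[0.4,0,0,0],[0.8,0,0,0],[1.2,0,0,0],[1.6,0,0,0],[1.8,0,0,0],[2,0,0,0]])

```text
time: 9.45
ee_pos: [0.4339, 0.0973, 0.0412]
tcp_rot: [-180.0, -0.0, 179.6]
wrist_force: [0.2, 0.4, 0.2]
opening: 0.0853
grasp_force: 0.1
```

Call:
servo_tool(moves=[[0.3,0,0,0],[0.6,0,0,0],[0.9,0,0,0],[1.2,0,0,0],[1.5,0,0,0],[1.5,0,0,0]])

```text
time: 9.95
ee_pos: [0.4493, 0.0974, 0.0413]
tcp_rot: [180.0, 0.0, 179.6]
wrist_force: [-0.5, 0.2, -1.1]
opening: 0.0856
grasp_force: 0.0
```

```bash
cat >> h.py <<'E'
def bat(n='side'):
    b=cv2.cvtColor(camera(n),cv2.COLOR_RGB2BGR); h=cv2.cvtColor(b,cv2.COLOR_BGR2HSV).astype(int);H,S,V=h[...,0],h[...,1],h[...,2]
    m=((H>9)&(H<24)&(S>75)&(V>110)).astype(np.uint8)
    # only inside the bed's outline, on the plane of the batten's top
    hull=proj(n,[np.r_[W(x,y),.012] for x,y in((-.083,-.168),(-.083,.168),(.068,.168),(.068,-.168))]).astype(np.int32)
    k=np.zeros_like(m);cv2.fillPoly(k,[hull],1); m=cv2.morphologyEx(m*k,cv2.MORPH_OPEN,np.ones((2,2)))
    c=max(cv2.findContours(m,0,2)[0],key=cv2.contourArea); return b,c,m
E
python3 - <<'E'
from h import *
o=get_obs();print(toB(o['ee_pos']),o['wrist_force'].round(1))
for n in('scene','side'):
    b,c,m=bat(n); print(n,cv2.contourArea(c),[toB(onz(n,p,.03))[:2].tolist() for p in cv2.boxPoints(cv2.minAreaRect(c))])
E
```

```text
[-0.0458 -0.0833  0.0413] [-0.5  0.2 -1.1]
scene 535.5 [[0.0156, -0.0096], [0.0075, -0.1088], [-0.0445, -0.0919], [-0.0334, 0.0038]]
side 703.0 [[0.013, 0.0051], [0.0023, -0.124], [-0.0575, -0.0799], [-0.0407, 0.0373]]
```

Call:
servo_tool(moves=[[-1.5,0,0,0.03],[-3,0,1,0.085],[-4,0,4,0.085],[-4,0,8,0.085],[-4,0,12,0.085],[-4,0,15,0.085],[-4,0,15,0.085],[-4,0,15,0.085]])

```text
time: 10.72
ee_pos: [0.4095, 0.0975, 0.193]
tcp_rot: [180.0, 0.2, -175.6]
wrist_force: [0.1, 0.7, -0.4]
opening: 0.0852
grasp_force: 0.0
```

```bash
cat >> h.py <<'E'
def wbat(f):
    o=get_obs(); im=snap('wrist',f); h=cv2.cvtColor(im,cv2.COLOR_RGB2HSV).astype(int);H,S,V=h[...,0],h[...,1],h[...,2]
    m=((H>9)&(H<24)&(S>70)&(V>150)).astype(np.uint8)
    hull=wproj(o,[np.r_[W(x,y),.012] for x,y in((-.083,-.166),(-.083,.168),(.069,.168),(.069,-.166))]).astype(np.int32)
    k=np.zeros_like(m);cv2.fillPoly(k,[hull],1); m=cv2.morphologyEx(m*k,cv2.MORPH_OPEN,np.ones((3,3)))
    c=max(cv2.findContours(m,0,2)[0],key=cv2.contourArea); r=cv2.minAreaRect(c)
    P=np.array([toB(wz(o,p,.030)) for p in cv2.boxPoints(r)]); print(cv2.contourArea(c),r,'\n',P,P.mean(0)); return o,P
E
python3 - <<'E'
from h import *
o,P=wbat('w3.png'); print(toB(o['ee_pos']),o['tcp_rot'][2],o['time'])
E
```

```text
6733.0 ((312.9432373046875, 254.21922302246094), (148.03936767578125, 47.61499786376953), 4.513988018035889) 
 [[ 0.0061 -0.1566  0.03  ]
 [-0.0426 -0.1503  0.03  ]
 [-0.0314 -0.0124  0.03  ]
 [ 0.0182 -0.0131  0.03  ]] [-0.012425 -0.0831    0.03    ]
[-0.0855 -0.0802  0.193 ] -175.57243717379907 10.7167
```

View pics/w3.png

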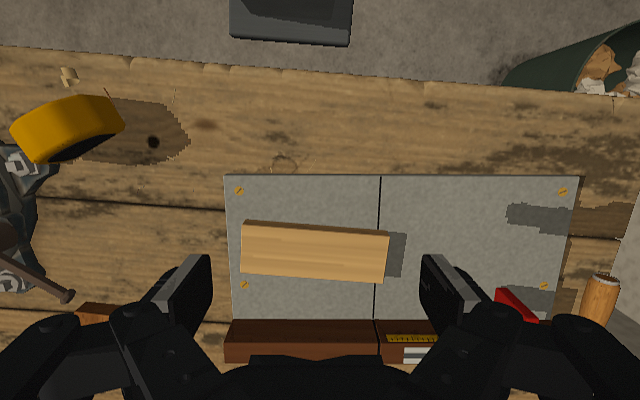

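The batten lies flat, its top spanning (243,220) to (388,283), with its centre at about (-12,-80) mm in the board frame and turned about -0.08 rad. Next I push it square against the fence with both open fingers.

Call:
servo_tool(moves=[[0,0,-4,0],[0,0,-8,0],[0,0,-12,0],[0,0,-15,0],[0,0,-17,0],[0,0,-18,0],[0,0,-18.4,0],[0,0,-18.4,0],[0,0,-18.4,0]])

```text
time: 11.52
ee_pos: [0.4092, 0.0975, 0.0081]
tcp_rot: [180.0, 0.1, -175.6]
wrist_force: [-0.2, -0.3, 0.1]
opening: 0.0854
grasp_force: 0.0
```

Call:
servo_tool(moves=[[0.6,0.05,0,0],[1.2,0.1,0,0],[1.8,0.1,0,0],[2.4,0.2,0,0],[3,0.2,0,0],[3.6,0.3,0,0],[4.2,0.3,0,0],[4.8,0.4,0,0],[5.4,0.4,0,0],[6,0.4,0,0],[6.5,0.5,0,0],[7,0.5,0,0],[7.5,0.6,0,0],[8,0.6,0,0],[8,0.6,0,0]])

```text
time: 12.77
ee_pos: [0.4897, 0.1034, 0.0073]
tcp_rot: [180.0, 0.0, -175.6]
wrist_force: [1.0, -0.8, -0.1]
opening: 0.0851
grasp_force: 0.0
```

```bash
python3 - <<'E'
from h import *
o=get_obs();print(toB(o['ee_pos']),o['wrist_force'].round(1),o['tcp_rot'])
E
```

```text
[-0.0051 -0.0803  0.0073] [ 1.  -0.8 -0.1] [ 1.79998275e+02  3.10217482e-02 -1.75577869e+02]
```

Expected contact is at a TCP x of about +0.009, so I go on in small steps.

Call:
servo_tool(moves=[[0.2,0,0,0],[0.4,0,0,0],[0.6,0,0,0],[0.8,0.1,0,0],[1,0.1,0,0],[1.1,0.1,0,0],[1.2,0.1,0,0],[1.2,0.1,0,0]])

```text
time: 13.43
ee_pos: [0.5009, 0.1044, 0.0073]
tcp_rot: [-180.0, 0.0, -175.6]
wrist_force: [0.3, -0.1, 0.9]
opening: 0.0855
grasp_force: 0.0
```

Call:
servo_tool(moves=[[0.1,0,0,0],[0.2,0,0,0],[0.3,0,0,0],[0.3,0,0,0]])

```text
time: 13.77
ee_pos: [0.5013, 0.1044, 0.0071]
tcp_rot: [180.0, -0.3, -175.6]
wrist_force: [-14.0, 1.1, 10.2]
opening: 0.0854
grasp_force: 7.1
```

Call:
servo_tool(moves=[[-1,0,0,0],[-2.5,0,0.5,0],[-4,0,4,0],[-6,0,8,0],[-8,0,12,0],[-9,0,16,0],[-9,0,18,0],[-9,0,18,0],[-9,0,18,0]], claw=1)

```text
time: 14.52
ee_pos: [0.4144, 0.1046, 0.189]
tcp_rot: [180.0, 0.2, -175.6]
wrist_force: [0.5, 0.4, -1.3]
opening: -0.0
grasp_force: 0.0
```

```bash
python3 - <<'E'
from h import *
o,P=wbat('w4.png'); print(toB(o['ee_pos']),o['tcp_rot'][2],o['time']); print(((W(.045,-.19)-o['ee_pos'][:2])*100).round(2), R_)
for p in((83,250),(205,300),(145,300)): 
    import pickle; print(toB(wz(pickle.load(open('o1.pkl','rb')),p,.02)))
E
```

```text
372.0 ((254.5, 290.0), (16.0, 35.0), 90.0) 
 [[ 0.0201 -0.1499  0.03  ]
 [ 0.02   -0.1161  0.03  ]
 [ 0.0374 -0.1167  0.03  ]
 [ 0.0375 -0.1509  0.03  ]] [ 0.02875 -0.1334   0.03   ]
[-0.0801 -0.0735  0.189 ] -175.56446176246232 14.5167
[ 13.34 -10.68] [[ 0.99720126 -0.07476392]
 [ 0.07476392  0.99720126]]
[ 0.0968 -0.2823  0.02  ]
[ 0.1692 -0.1316  0.02  ]
[ 0.1692 -0.2121  0.02  ]
```

Call:
servo_tool(moves=[[3,-2.5,0,0],[6,-5,0,0],[9,-7.5,0,0],[12,-10,0,0],[13.3,-10.7,0,0],[13.3,-10.7,0,0],[13.3,-10.7,-4,0],[13.3,-10.7,-8,0],[13.3,-10.7,-12,0],[13.3,-10.7,-15,0],[13.3,-10.7,-16.5,0],[13.3,-10.7,-17,0],[13.3,-10.7,-17,0],[13.3,-10.7,-17,0]], claw=1)

```text
time: 15.73
ee_pos: [0.5467, -0.0025, 0.0178]
tcp_rot: [-180.0, 0.0, -175.6]
wrist_force: [0.6, -0.5, 1.7]
opening: -0.0002
grasp_force: 0.0
```

```bash
python3 - <<'E'
from h import *
o=get_obs();print(toB(o['ee_pos']),o['wrist_force'].round(1),o['time']); print(((W(.045,-.06)-W(.045,-.19))*100))
E
```

```text
[ 0.0439 -0.1902  0.0178] [ 0.6 -0.5  1.7] 15.7333
[-0.97 12.96]
```

Call:
servo_tool(moves=[[0,0.7,0,0],[-0.1,1.4,0,0],[-0.2,2.1,0,0],[-0.2,2.8,0,0],[-0.3,3.5,0,0],[-0.3,4.2,0,0],[-0.4,4.9,0,0],[-0.4,5.6,0,0],[-0.5,6.3,0,0],[-0.5,7,0,0],[-0.6,7.7,0,0],[-0.6,8.4,0,0],[-0.7,9.1,0,0],[-0.7,9.8,0,0],[-0.8,10.4,0,0],[-0.8,11,0,0],[-0.9,11.6,0,0],[-0.9,12.1,0,0],[-0.9,12.5,0,0],[-0.9,12.5,0,0]])

```text
time: 17.4
ee_pos: [0.5377, 0.1231, 0.0173]
tcp_rot: [180.0, -0.0, -175.5]
wrist_force: [0.0, 0.1, 1.0]
opening: -0.0
grasp_force: 0.0
```

Call:
servo_tool(moves=[[0,0.2,0,0],[0,0.4,0,0],[-0.1,0.6,0,0],[-0.1,0.7,0,0],[-0.1,0.8,0,0],[-0.1,0.8,0,0]])

```text
time: 17.9
ee_pos: [0.5368, 0.1305, 0.0173]
tcp_rot: [180.0, 0.0, -175.6]
wrist_force: [-0.1, 0.1, -0.4]
opening: 0.0
grasp_force: 0.0
```

```bash
python3 - <<'E'
from h import *
o=get_obs();print(toB(o['ee_pos']),o['wrist_force'].round(1),o['time'])
E
```

```text
[ 0.0439 -0.0569  0.0173] [-0.1  0.1 -0.4] 17.9
```

Call:
servo_tool(moves=[[0,0.1,0,0],[0,0.2,0,0],[0,0.3,0,0],[0,0.4,0,0],[0,0.4,0,0]])

```text
time: 18.32
ee_pos: [0.5368, 0.1345, 0.0173]
tcp_rot: [180.0, 0.0, -175.6]
wrist_force: [-0.3, -0.8, 0.3]
opening: -0.0002
grasp_force: 0.0
```

Call:
servo_tool(moves=[[0,0.1,0,0],[0,0.2,0,0],[0,0.3,0,0],[0,0.3,0,0]])

```text
time: 18.65
ee_pos: [0.5368, 0.1366, 0.0173]
tcp_rot: [-179.9, -0.0, -175.6]
wrist_force: [-0.3, -5.2, 0.8]
opening: -0.0004
grasp_force: 2.7
```

Call:
servo_tool(moves=[[0,0.1,0,0],[0,0.1,0,0],[0,0.1,0,0]])

```text
time: 18.9
ee_pos: [0.5368, 0.1369, 0.0173]
tcp_rot: [-179.8, -0.0, -175.6]
wrist_force: [-0.5, -8.8, 0.9]
opening: 0.0001
grasp_force: 4.6
```

Call:
servo_tool(moves=[[0,-0.5,0,0],[0.1,-1.5,0,0],[0.1,-3,1,0],[-2,-3,5,0],[-5,-3,9,0],[-8,-2,13,0],[-11,0,17,0],[-13,2,19,0],[-13,4,20,0],[-13,4,20,0],[-13,4,20,0]])

```text
time: 19.82
ee_pos: [0.4069, 0.1795, 0.219]
tcp_rot: [179.9, 0.2, -175.4]
wrist_force: [0.8, -0.7, -0.5]
opening: 0.0002
grasp_force: 0.0
```

```bash
python3 - <<'E'
from h import *
o,P=wbat('w5.png'); print(toB(o['ee_pos']),o['tcp_rot'][2],o['time'])
E
```

```text
1163.5 ((381.0, 283.5), (29.0, 56.0), 90.0) 
 [[0.0191 0.0407 0.03  ]
 [0.0188 0.0994 0.03  ]
 [0.053  0.102  0.03  ]
 [0.0533 0.0419 0.03  ]] [0.03605 0.071   0.03   ]
[-0.082   0.0017  0.219 ] -175.41707592864756 19.8167
```

View pics/w5.png

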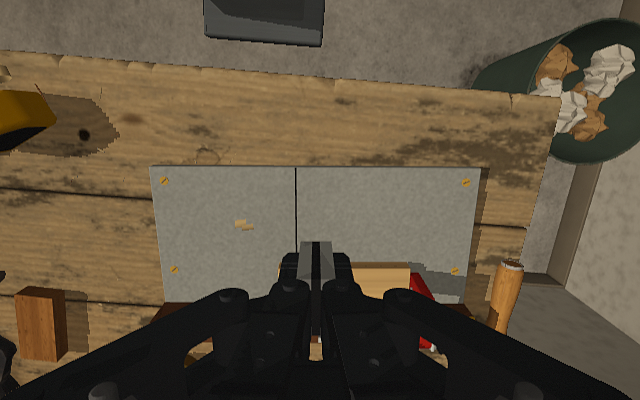

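The batten's left end meets the red foot at (410,265), and its near edge runs along row 263. The gripper hides part of the batten, so I check parallelism from the scene and side cameras, without viewing.

```bash
python3 - <<'E'
from h import *
im=cv2.imread('pics/w5.png'); o=get_obs(); h=cv2.cvtColor(im,cv2.COLOR_BGR2HSV).astype(int)
m=(h[...,0]>9)&(h[...,0]<24)&(h[...,1]>70)&(h[...,2]>110)
Q=[]
for u in [279,281,283]+list(range(356,407,5)):
    c=np.where(m[250:300,u])[0]
    if len(c): Q.append(toB(wz(o,(u,250+c.min()-.5),.030))[:2])
Q=np.array(Q); print(Q.round(4).tolist())
for n in('scene','side'):
    b=cv2.cvtColor(camera(n),cv2.COLOR_RGB2BGR).astype(float); E=[]
    sat=cv2.cvtColor(b.astype(np.uint8),cv2.COLOR_BGR2HSV)[...,1].astype(np.float32)
    for y in np.arange(-.03,.095,.01):
        xs=np.arange(-.02,.045,.0005); p=proj(n,[np.r_[W(x,y),.030] for x in xs]).astype(np.float32)
        s=cv2.remap(sat,p[:,:1],p[:,1:],1).ravel(); s=np.convolve(s,np.ones(5)/5,'same')
        k=np.argmax(s>(s[10]+s[-10])/2); E.append((y,xs[k]))
    E=np.array(E); print(n,E[:,1].round(4).tolist(),'slope',np.polyfit(*E.T,1))
E
```

```text
[[0.0095, -0.0376], [0.0159, 0.0423], [0.0159, 0.0475], [0.0159, 0.0527], [0.0159, 0.0579], [0.0159, 0.0631], [0.0158, 0.0683], [0.0158, 0.0735], [0.0158, 0.0787], [0.0158, 0.0839], [0.0157, 0.0891], [0.0157, 0.0943]]
scene [0.016, 0.0145, 0.014, 0.015, 0.0145, 0.014, 0.014, 0.0145, 0.014, 0.014, 0.0135, 0.014, 0.016] slope [-0.0043956   0.01459341]
side [0.014, 0.0115, 0.009, 0.0085, 0.0085, 0.0085, 0.0085, 0.0085, 0.0085, 0.0085, 0.0085, 0.009, 0.0095] slope [-0.0228022   0.00999176]
```

Near edge reads parallel, but the right end is ambiguous (6 mm off on a single pixel). There is time to spare, so I do one gentle two-finger squaring push.

```bash
python3 - <<'E'
from h import *
o=get_obs();print(((W(-.05,.015)-o['ee_pos'][:2])*100).round(2),o['ee_pos'],W(.0063,.015)-W(-.05,.015))
E
```

```text
[3.1  1.75] [0.40681723 0.17757306 0.21599421] [0.0561 0.0042]
```

Call:
servo_tool(moves=[[2,1,0,0],[3.1,1.8,0,0],[3.1,1.8,-4,0],[3.1,1.8,-8,0],[3.1,1.8,-12,0],[3.1,1.8,-15,0],[3.1,1.8,-18,0],[3.1,1.8,-20,0],[3.1,1.8,-20.8,0],[3.1,1.8,-20.8,0],[3.1,1.8,-20.8,0]], claw=0)

```text
time: 20.88
ee_pos: [0.4379, 0.1957, 0.0093]
tcp_rot: [-180.0, -0.0, -175.6]
wrist_force: [0.1, 0.3, 0.5]
opening: 0.0856
grasp_force: 0.0
```

Call:
servo_tool(moves=[[0.6,0,0,0],[1.2,0.1,0,0],[1.8,0.1,0,0],[2.4,0.2,0,0],[3,0.2,0,0],[3.5,0.3,0,0],[4,0.3,0,0],[4.4,0.3,0,0],[4.8,0.4,0,0],[5.2,0.4,0,0],[5.2,0.4,0,0]])

```text
time: 21.8
ee_pos: [0.4904, 0.2004, 0.0092]
tcp_rot: [180.0, 0.0, -175.6]
wrist_force: [0.8, -0.2, -0.7]
opening: 0.0851
grasp_force: 0.0
```

```bash
python3 - <<'E'
from h import *
o=get_obs();print(toB(o['ee_pos']),o['wrist_force'].round(1),o['tcp_rot'],o['time'])
E
```

```text
[0.0029 0.0163 0.0092] [ 0.8 -0.2 -0.7] [ 1.79999426e+02  1.25837203e-02 -1.75582420e+02] 21.8
```

Call:
servo_tool(moves=[[0.1,0,0,0],[0.2,0,0,0],[0.3,0,0,0],[0.4,0,0,0],[0.45,0,0,0],[0.45,0,0,0]])

```text
time: 22.3
ee_pos: [0.4941, 0.2003, 0.0093]
tcp_rot: [180.0, -0.0, -175.6]
wrist_force: [-1.7, 0.8, 0.4]
opening: 0.0855
grasp_force: 0.7
```

```bash
python3 - <<'E'
from h import *
o=get_obs();print(toB(o['ee_pos']),o['wrist_force'].round(1),o['grasp_force'])
E
```

```text
[0.0066 0.016  0.0093] [-1.7  0.8  0.4] 0.676020597529714
```

Contact is just starting at a TCP x of 6.6 mm, the same depth as the earlier fence contact. I add a last 1.5 mm of push and then retract straight back.

Call:
servo_tool(moves=[[0.1,0,0,0],[0.15,0,0,0],[0.15,0,0,0]])

```text
time: 22.55
ee_pos: [0.4942, 0.2004, 0.0092]
tcp_rot: [180.0, -0.2, -175.6]
wrist_force: [-9.5, 1.1, 4.0]
opening: 0.0855
grasp_force: 4.6
```

Call:
servo_tool(moves=[[-0.5,0,0,0],[-1.5,-0.1,0,0],[-3,-0.2,0,0],[-5,-0.4,2,0],[-7,-3,6,0],[-9,-6,10,0],[-9,-10,14,0],[-9,-14,17,0],[-9,-15,17,0],[-9,-15,17,0],[-9,-15,17,0]])

```text
time: 23.47
ee_pos: [0.4061, 0.0488, 0.1813]
tcp_rot: [-180.0, 0.2, -175.8]
wrist_force: [0.8, 0.6, -1.2]
opening: 0.0855
grasp_force: 0.0
```

```bash
python3 - <<'E'
from h import *
o=get_obs(); im=snap('wrist','w6.png'); h=cv2.cvtColor(im,cv2.COLOR_RGB2HSV).astype(int)
m=(h[...,0]>9)&(h[...,0]<24)&(h[...,1]>70)&(h[...,2]>110)
Q=[]
for y in np.arange(-.035,.098,.008):
    xs=np.arange(-.03,.06,.0005); p=np.rint(wproj(o,[np.r_[W(x,y),.030] for x in xs])).astype(int)
    ok=(p[:,0]<640)&(p[:,1]<400)&(p[:,0]>=0); s=np.array([m[b,a] if k else 0 for (a,b),k in zip(p,ok)])
    if s.any(): Q.append((y,xs[np.argmax(s)]))
Q=np.array(Q).round(4); print(Q.tolist())
print(toB(o['ee_pos']),o['wrist_force'].round(1),o['time'])
for x in(.03,.045,.06):
    ys=np.arange(-.1,.13,.001); p=np.rint(wproj(o,[np.r_[W(x,y),.030] for y in ys])).astype(int); ok=(p[:,0]<640)&(p[:,1]<400)
    s=np.array([m[b,a] if k else 0 for (a,b),k in zip(p,ok)]); print(x,ys[s>0][[0,-1]].round(3) if s.any() else None)
b=cv2.cvtColor(camera('side'),cv2.COLOR_RGB2HSV).astype(int);H,S,V=b[...,0],b[...,1],b[...,2]
for nm,mm in(('red',((H<6)|(H>174))&(S>170)&(V>60)),('blue',(H>100)&(H<125)&(S>140)&(V>60))):
    q=np.argwhere(mm[200:300,235:330])[:,::-1]+[235,200]; print(nm,len(q),q.min(0),q.max(0),q.mean(0).round(1))
E
```

```text
[[-0.035, 0.019], [-0.027, 0.0315], [-0.019, 0.0455], [0.037, 0.018], [0.045, 0.018], [0.053, 0.018], [0.061, 0.018], [0.069, 0.018], [0.077, 0.018], [0.085, 0.018], [0.093, 0.018]]
[-0.0925 -0.1286  0.1813] [ 0.8  0.6 -1.2] 23.4667
0.03 [-0.043  0.1  ]
0.045 [-0.043  0.099]
0.06 [-0.041 -0.011]
red 155 [255 233] [292 268] [274.4 256.9]
blue 56 [264 211] [281 234] [270.7 221.7]
```

```bash
python3 -c "
from workcell import *
print(job_done())"
```

```text
the job is handed in; nothing more can be done
None
```

I handed in the job at about 23.5 s with the red stop down and the blue one still folded back; the last wrist-camera readings had the batten flat, parallel to the fence and against both fence and red stop to within about 2 mm, but no verdict came back.

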